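# Gauge the thimble holes of two shoe lasts and sort out the tight one

## Robot

A 6-joint arm with a two-finger parallel gripper is mounted at the origin on the work surface. World frame = base frame: x ahead of the robot, y to its left, z up, the work surface at z = 0. Lengths are in m, angles in rad, forces in N, time in s.
With the tool pointing down it reaches from about 0.225 to 0.875 m from the base axis. Payload 3.4 kg.
Tool frame: the origin (TCP) lies between the finger pads; the fingertips stand 14 mm ahead of it and the grasp point (between the pads) lies 5 mm behind it; z points along the fingers, y is the direction in which the jaws open and shut (so a half turn about z gives the same grasp; the last joint's range is limited). The gripper opens to 85 mm and grips with 20 to 120 N. Pads are 22 mm wide; open, the fingers measure 114 mm over their backs; the gripper's body (76 mm by 85 mm) begins 54 mm behind the grasp point. The pads swing forward as they close: fully open they stand 13 mm farther back than shut.
Start: joints at [1.01, 0.276, 1.505, -0, 1.361, -0.121], TCP at [0.245, 0.52, 0.245] pointing down, gripper open.
Joint ranges: [-2.89, 2.89], [-0.75, 2.08], [0.22, 2.7], [-1.18, 4.32], [0.11, 2.71], [-2.7, 2.7]. Speed limits (rad/s): [2.57, 2.57, 3.14, 3.14, 3.14, 3.14].

## Interface

Orientations are given as a unit quaternion [w, x, y, z].
In Python, from rig import manip, get_image, job gives the robot as it stands. The module is installed in compiled form; this text tells all that it offers.
- The arm moves only by the tool step_arm, never from a script. Its argument "moves" is one flat list of numbers, 5 for each row, row after row: the shift along the tool's x, y, z as a fraction of full scale, then the turn about the tool's z as a fraction of full scale, then the gripper's target within -1 to 1 (shut at 1, half-way at 0, fully open at -1). In form: [dx, dy, dz, twist, hand, dx, dy, dz, twist, hand, ...]. A call has 1 to 5 rows; each row is the pose to reach, as a shift and turn from the pose commanded when the call began, along the tool's axes at that moment, turning the shorter way round; what a row does not reach only later rows make up. Full scale, the value 1, is 500 mm for a shift and pi rad for a turn. A row lasts 1/10 s, in which the tool goes at most 50 mm and 8.59 degrees, less where a joint would pass 70% of its speed; a pose out of reach is approached as far as the arm can. A call with a number of a shift or a turn outside -1 to 1 is refused whole. A call with a gripper value outside its range is refused whole. The fingers move at their own pace and stop on an object; "force" is the grip in N (left out, the last holds). Time passes only in rows, so rows that repeat a pose let the fingers close. It gives the time, the measured TCP pose, the force and the opening at its end, in the units of the state.
- manip.get_state(): the state, without advancing time (a new reading comes with each control period).
- get_image(name): name is "scene" or "top"; returns a dict with "frame" (420x560x3 uint8, blue, green, red), "fx", "fy", "cx", "cy" (pixels), "k1" (the pictures are not rectified: a ray, as slopes to the right and down, at radius r is drawn at 1 + k1 r^2 times it, then the intrinsics apply), "rvec" (rotation vector, rad) and "tvec" (3), from world to camera coordinates, as OpenCV has them. Camera axes: x right, y down, z forward; pixel columns grow to the right and rows downward; lengths in m; the calibration is good to about 2 mm. A picture is of the moment at which its call begins. There is no depth.
- job.sign_off(): hands the job in, once; it reports no verdict.
The state is a dict: "clock": time; "qpos": joint angles; "qd": joint speeds; "effort": joint torques, N m; "position": TCP position; "ee_rot": TCP orientation; "contact_force": force on the tool from outside, world axes, zero at the start; "moment": the same for the moment, N m; "width": finger opening in m.
Only numpy, scipy, OpenCV 4.12 (cv2) and the standard library are available. Lean on these libraries where they do the work, as an engineer would, in place of code of your own. Each camera call takes 0.05 s, during which the arm holds its last target. There are 200 camera calls.

## Task

Two wooden shoe lasts stand in the rack; the mounting hole of just one of them is wide enough all the way down for the plug gauge. Try the gauge in the holes, gently (feel for the hole, never press with more than about 20 N), and leave it standing in the last it fits, pushed fully home with its shoulder flush on the wood; only then lift the other last out of the rack and set it down gently inside the steel tray, letting go only once it rests on the tray's floor. Leave the glue tin, the rubber heel and the flat tin alone.

Things in the scene. Friction and masses are not known exactly. Their poses are not given: they have to be found in the camera images.
- rack: Plywood board fixed on the bench, 270 x 270 x 15 mm, origin at the centre of its underside, yaw within 0.2 rad. Strips 12 mm high form two pockets, centred at y +75 and -75 mm in its frame; in each stands a loose wooden shoe last (207 x 68 x 85 mm high, 0.28 to 0.42 kg) sole down, toe to board +x, with up to 4 mm of play each way in x and y and 0.03 rad in yaw. The lasts themselves are not measured.
- left_hole (a point): Centre of the hole's mouth in the flat top of the last at the board's +y side, if that last stood mid-pocket (the true hole is up to 4 mm off in x and in y); 100 mm above the bench; axes as the rack's. Hole: upright, 15.5 mm wide, 45 mm deep. In one last it is so all the way; in the other it narrows to 11 mm from 14 mm below the mouth, and the gauge stops there.
- right_hole (a point): The same for the last at the board's -y side. The two lasts look alike, and which of them has the narrowed hole changes from run to run.
- left_grip (a point): Where to grip the last at the board's +y side: 22 mm below its top, 15 mm from the hole axis towards the toe, near its balance point, 44 mm short of mid-length (as if mid-pocket; fixed to the rack). Here it is an upright block, 42 mm wide across the rack's y, 66 mm long, centred on the hole; its sides run 45 mm down from the top, below which the last widens to 58 mm.
- right_grip (a point): The same for the last at the board's -y side.
- gauge: Steel plug gauge, 0.15 kg, upright in its holder at the start; origin at the centre of the pin's lower tip, z up along it. From the tip: round pin 14 mm wide (0.5 mm chamfer at the tip), 32 mm long; then a round collar 30 mm wide, 8 mm thick, whose underside is the shoulder; then a square handle 20 x 20 mm (sides along the gauge's x and y), 65 mm long. 105 mm overall.
- gauge_shoulder (a point): Centre of the underside of the gauge's collar, 32 mm above the pin's tip; when the gauge is home this rests on the top face of the last.
- holder: Dark wooden block fixed on the bench, 55 x 55 x 45 mm, origin at the centre of its underside, with an upright 17 mm hole, 38 mm deep, in which the gauge stands with its shoulder on the block's top face, 45 mm above the bench.
- tray: Open dark steel tray fixed on the bench, 280 (x) x 160 (y) x 35 mm high, walls and floor 6 mm, origin at the centre of its underside; turned by up to 0.2 rad.
- glue_tin: Brass-coloured glue tin with a brush handle sticking out, 68 mm wide, 85 mm high, origin at the centre of its underside. Leave alone.
- heel_block: Black rubber heel, 45 x 50 x 30 mm, origin at the centre of its underside. Leave alone.
- wax_tin: Flat round aluminium tin with a lid, 66 mm wide, 24 mm high, origin at the centre of its underside. Leave alone.
Mind the look-alikes: they are no part of the job. What is meant by the gauge is not pink or red, and is the smaller of those in its own colour.

How it is judged:
On the way, in this order (a step that is already met when the one before it is completed fails the run):
1. the gauge is fully home in the last it fits, while the tray is still empty (((horizontal distance between gauge_shoulder and left_hole below 0.014 m and z of gauge_shoulder in the frame of left_hole between -0.004 and 0.004 m and angle between gauge's own z axis and vertical below 0.1 rad) or (horizontal distance between gauge_shoulder and right_hole below 0.014 m and z of gauge_shoulder in the frame of right_hole between -0.004 and 0.004 m and angle between gauge's own z axis and vertical below 0.1 rad)) and contact force between tray and anything else below 0.3 N), for 0.2 s.
2. the other last is set down: the tray bears it while the fingers still hold it (contact force between tray and anything else above 0.3 N and contact force between the fingers and anything else above 1 N), for 0.04 s.
At the end, for the whole second after the job is handed in: The gauge stands at rest, upright within 0.1 rad, in one pocket's last, its shoulder within 4 mm of that site's height and within 14 mm of it sideways; the other last rests in the tray with its weight (more than 2.0 N on the tray) (((horizontal distance between gauge_shoulder and left_hole below 0.014 m and z of gauge_shoulder in the frame of left_hole between -0.004 and 0.004 m and angle between gauge's own z axis and vertical below 0.1 rad) or (horizontal distance between gauge_shoulder and right_hole below 0.014 m and z of gauge_shoulder in the frame of right_hole between -0.004 and 0.004 m and angle between gauge's own z axis and vertical below 0.1 rad)) and contact force between tray and anything else above 2 N and linear speed of gauge below 0.02 m/s); the robot touches nothing.
It fails at once if the rack is pressed too hard, through a last or directly (over 38 N in all; the two lasts and the gauge themselves weigh up to 10 N) (contact force between rack and anything else above 38 N).
It fails at once if something hits or presses the tray with more than 60 N (dropped in) (contact force between tray and anything else above 60 N).
It fails at once if the glue tin is moved more than 20 mm (distance of glue_tin from where it was at the start of the episode above 0.02 m).
It fails at once if the heel block is moved more than 20 mm (distance of heel_block from where it was at the start of the episode above 0.02 m).
It fails at once if the wax tin is moved more than 20 mm (distance of wax_tin from where it was at the start of the episode above 0.02 m).
It also fails if it takes over 72 s, if anything falls off the work surface, if the arm or the gripper's body presses on something with over 40 N, if the wrist force passes 120 N, or if a joint passes its speed limit or range.

## Working session

There is one attempt and no reset: what is moved stays moved. The work goes in short steps, Python scripts to look and compute and a tool call to move; the robot and the scene stay as the last step left them, time stands still between calls to the robot, and variables do not carry over. Pictures are saved under pics/ and viewed, about 8 in all and at most 12, crops included, and the job is handed in when it is done.

Besides the shell and the picture viewer there is one more tool, called after "Call:" in YAML: its name, and indented under it one key for each argument. step_arm: Moves the arm, as the interface text tells. Its arguments: {"type":"object","properties":{"moves":{"type":"array","items":{"type":"number","minimum":-1,"maximum":1}},"force":{"type":"number"}},"required":["moves"]}

```bash
mkdir -p pics; cat > h.py <<'E'
import numpy as np, cv2
from rig import manip, get_image, job
def snap(n,f):
    d=get_image(n); cv2.imwrite(f'pics/{f}.png',d['frame']); 
    np.savez(f'pics/{n}_cal.npz',**{k:np.array(v) for k,v in d.items() if k!='frame'}); return d
def cal(n): return {k:v for k,v in np.load(f'pics/{n}_cal.npz').items()}
def undist(c,u,v):
    xd=np.array([(u-c['cx'])/c['fx'],(v-c['cy'])/c['fy']],float); x=xd.copy()
    for _ in range(30): x=xd/(1+c['k1']*(x@x))
    return x
def ray(n,u,v):
    c=cal(n); R=cv2.Rodrigues(np.array(c['rvec'],float))[0]; t=np.array(c['tvec'],float).ravel()
    x=undist(c,u,v); return -R.T@t, R.T@np.array([x[0],x[1],1])
def onz(n,u,v,z):
    o,d=ray(n,u,v); return o+d*(z-o[2])/d[2]
def proj(n,p):
    c=cal(n); R=cv2.Rodrigues(np.array(c['rvec'],float))[0]; q=R@np.array(p,float)+np.array(c['tvec'],float).ravel()
    x=q[:2]/q[2]; x=x*(1+c['k1']*(x@x)); return np.array([c['cx']+c['fx']*x[0],c['cy']+c['fy']*x[1]])
def crop(src,out,u0,v0,u1,v1,s):
    im=cv2.imread(f'pics/{src}.png')[v0:v1,u0:u1]; cv2.imwrite(f'pics/{out}.png',cv2.resize(im,None,fx=s,fy=s,interpolation=cv2.INTER_CUBIC))
def st():
    s=manip.get_state(); print({k:np.round(s[k],4).tolist() for k in ('clock','qpos','position','ee_rot','contact_force','width')}); return s
E
python3 - <<'E'
from h import *
st()
for n in('scene','top'):
    snap(n,n+'0'); print(n,ray(n,280,210))
a=cv2.imread('pics/scene0.png');b=cv2.imread('pics/top0.png')
cv2.imwrite('pics/t0.png',cv2.resize(b,(800,600),interpolation=cv2.INTER_CUBIC))
cv2.imwrite('pics/s0.png',cv2.resize(a,(800,600),interpolation=cv2.INTER_CUBIC))
E
```

```text
{'clock': 0.0, 'qpos': [1.01, 0.2766, 1.5061, -0.0, 1.3607, -0.121], 'position': [0.2445, 0.5198, 0.2444], 'ee_rot': [-0.0003, 0.2181, 0.9759, -0.0009], 'contact_force': [0.4744, 0.2706, 0.033], 'width': 0.0855}
scene (array([1.10396486, 0.15871536, 0.95617468]), array([-0.51157915, -0.14967635, -0.84612155]))
top (array([ 0.43840815, -0.01087013,  0.85951613]), array([ 0.15496379, -0.03825404, -0.98744393]))
```

View pics/t0.png

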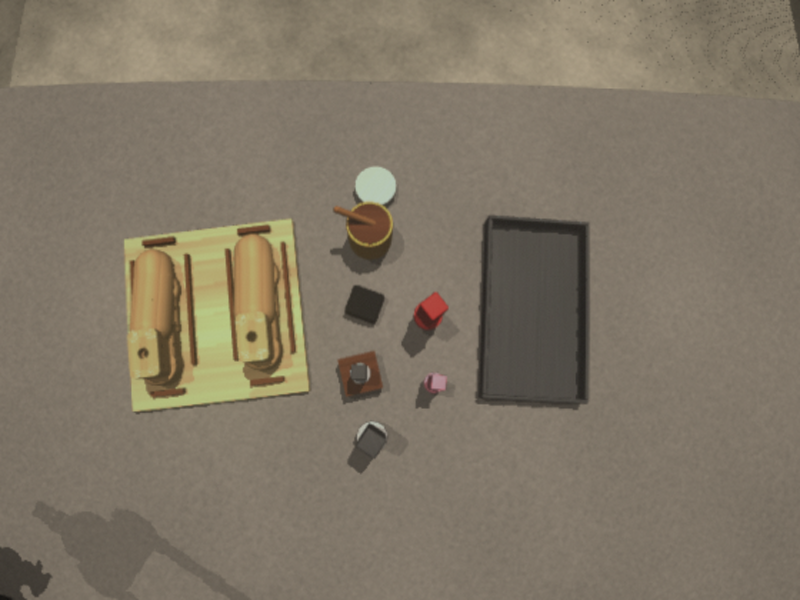

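View pics/s0.png

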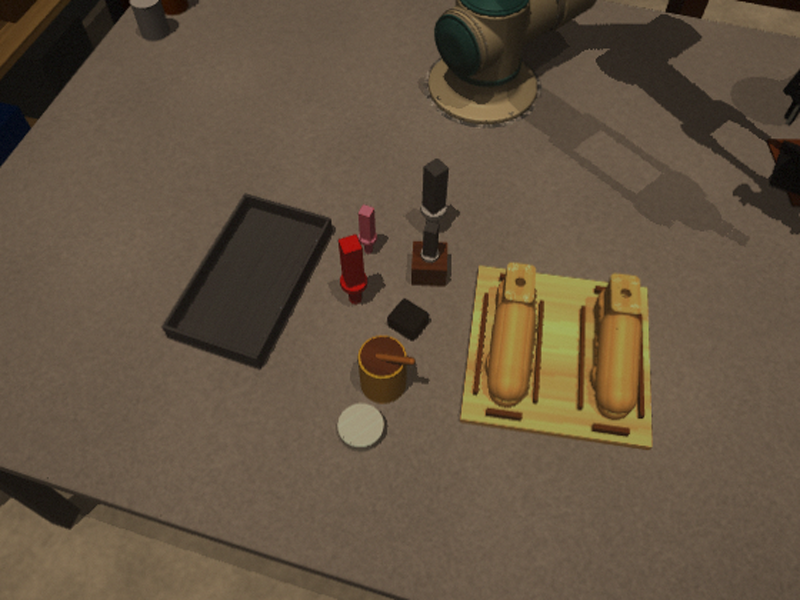

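In t0 (800x600) the gauge candidates are dark grey in the wooden holder (360,373), a larger dark grey one (370,440), a big red one (431,310) and a small pink one (436,383). The one in the holder is grey and the smaller of the two greys, so it is the gauge. I'll confirm that in an enlarged crop.

```bash
python3 - <<'E'
from h import *
crop('top0','c0',80,150,280,300,4)
crop('scene0','c1',270,100,470,250,4)
E
```

```text
(no output)
```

View pics/c0.png

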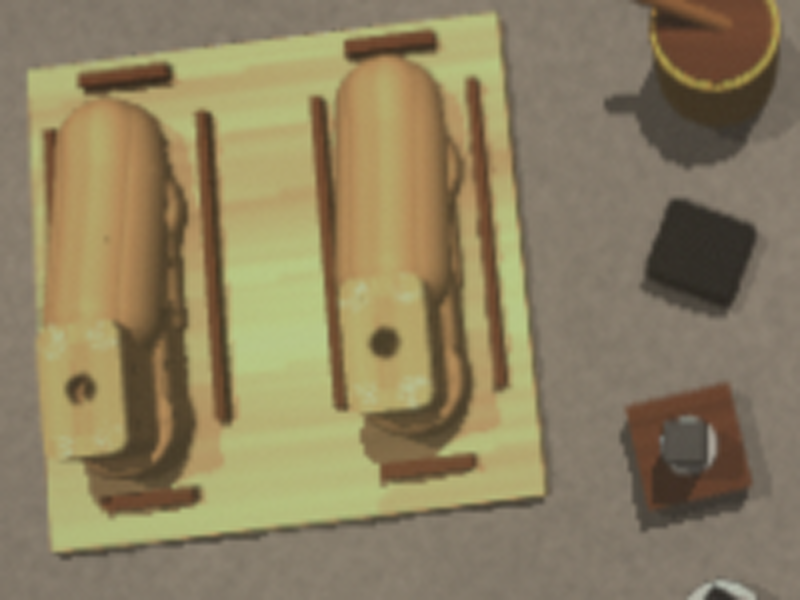

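View pics/c1.png

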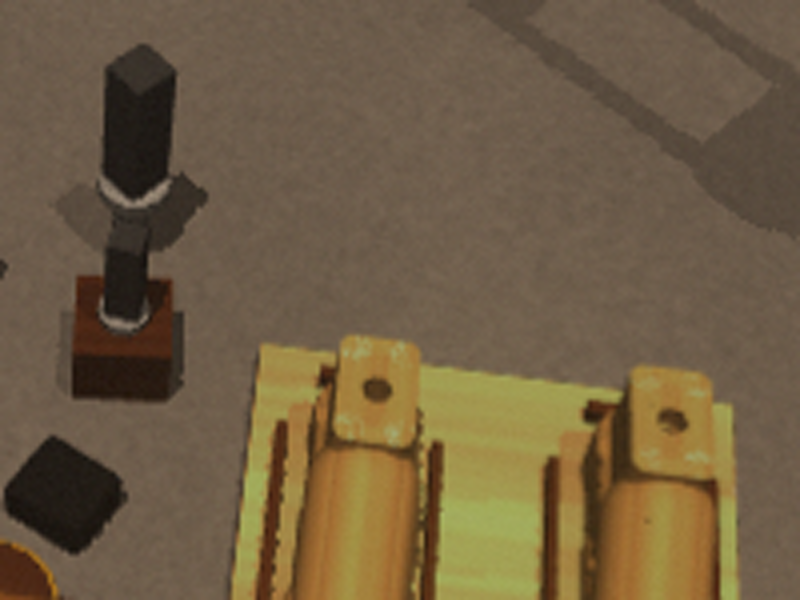

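```bash
python3 - <<'E'
from h import *
T=lambda x,y,z:onz('top',80+x/4-.375,150+y/4-.375,z)
S=lambda x,y,z:onz('scene',270+x/4-.375,100+y/4-.375,z)
np.set_printoptions(precision=4,suppress=True)
print('holeL',T(81,388,.1),S(673,420,.1)); print('holeR',T(385,342,.1),S(377,389,.1))
print('gtop',T(686,443,.118),S(128,236,.118)); print('collar',T(689,444,.053),S(124,314,.053))
h=[T(*p,.045) for p in((627,406),(730,384),(750,485),(650,510))]; print('holder',np.mean(h,0)); print([np.degrees(np.arctan2(*(b-a)[[1,0]])) for a,b in zip(h,h[1:]+h[:1])])
r=[T(*p,.015) for p in((28,68),(498,12),(547,496),(52,552))]; c=np.mean(r,0); print('rack',c,np.array(r)); yaws=[np.arctan2(*(r[0]-r[3])[[1,0]]),np.arctan2(*(r[1]-r[2])[[1,0]]),np.arctan2(-(r[0]-r[1])[0],(r[0]-r[1])[1]),np.arctan2(-(r[3]-r[2])[0],(r[3]-r[2])[1])]; print(yaws)
y=np.mean(yaws); ex=np.array([np.cos(y),np.sin(y)]);ey=np.array([-ex[1],ex[0]])
print('nominal holes',[c[:2]+ex*-.059+s*.075*ey for s in(1,-1)],[c[:2]+ex*-.044+s*.075*ey for s in(1,-1)],'corr: L,R in rack frame',[( (T(*p,.1)-c)[:2]@ex,(T(*p,.1)-c)[:2]@ey) for p in((81,388),(385,342))])
t=[onz('top',x*.7,y*.7,.035) for x,y in((487,216),(588,222),(587,404),(477,403))]; print('tray',np.mean(t,0),np.array(t))
print('heel top',T(702,250,.03),'glue',onz('top',370*.7,225*.7,.085))
E
```

```text
holeL [0.4818 0.3109 0.1   ] [0.4815 0.3138 0.1   ]
holeR [0.5063 0.1617 0.1   ] [0.5062 0.1642 0.1   ]
gtop [0.4587 0.0143 0.118 ] [0.4602 0.0179 0.118 ]
collar [0.46   0.0149 0.053 ] [0.4641 0.0192 0.053 ]
holder [0.4592 0.015  0.045 ]
[np.float64(-77.47844007522028), np.float64(-168.24721728324008), np.float64(104.33009356216085), np.float64(13.538134399374837)]
rack [0.5491 0.2419 0.015 ] [[0.6655 0.3926 0.015 ]
 [0.6993 0.1266 0.015 ]
 [0.4329 0.0912 0.015 ]
 [0.3986 0.3572 0.015 ]]
[np.float64(0.13161695534801704), np.float64(0.13226674312971684), np.float64(0.12628721524926537), np.float64(0.12819569843042128)]
nominal holes [array([0.4809, 0.3087]), array([0.5002, 0.1599])] [array([0.4957, 0.3106]), array([0.5151, 0.1619])] corr: L,R in rack frame [(np.float64(-0.057808212235575085), np.float64(0.0771322577311764)), (np.float64(-0.052750752317980085), np.float64(-0.07401813098292098))]
tray [ 0.5562 -0.2475  0.035 ] [[ 0.7002 -0.177   0.035 ]
 [ 0.6938 -0.337   0.035 ]
 [ 0.4142 -0.3205  0.035 ]
 [ 0.4167 -0.1557  0.035 ]]
heel top [0.5635 0.0102 0.03  ] glue [0.6684 0.0024 0.085 ]
```

The crops show the gauge (handle top at c0 (686,443), c1 (128,236)) standing in its holder, clearly smaller than the free dark one. The holes are at c0 (81,388) and (385,342); the left one shows a lit crescent inside, so it may be narrowed. I'll start moving towards the gauge and zoom in on its yaw.

```bash
cat >> h.py <<'E'
from scipy.spatial.transform import Rotation as Ro
def plan(x,y,z,jaw=None):
    s=manip.get_state(); q=np.array(s['ee_rot']); R=Ro.from_quat(q[[1,2,3,0]]).as_matrix()
    d=R.T@(np.array([x,y,z])-s['position']); yj=np.degrees(np.arctan2(R[1,1],R[0,1]))
    tw=0 if jaw is None else -(((jaw-yj)+180)%360-180)
    print('d',np.round(d/.5,4).tolist(),'tw',round(tw/180,4),'| mm',np.round(d*1000,1).tolist(),'jaw now',round(yj,2),'pos',np.round(s['position'],4).tolist(),'clk',round(float(s['clock']),2),'F',np.round(s['contact_force'],2).tolist(),'w',round(float(s['width']),4))
E
python3 - <<'E'
from h import *
a=cv2.imread('pics/top0.png')[248:276,236:266]; b=cv2.imread('pics/scene0.png')[150:178,286:316]
cv2.imwrite('pics/g0.png',cv2.resize(np.hstack([a,b]),None,fx=13,fy=13,interpolation=cv2.INTER_CUBIC))
plan(.4595,.016,.2,97)
E
```

```text
d [-0.818, -0.7288, 0.0901] tw -0.1789 | mm [-409.0, -364.4, 45.0] jaw now 64.8 pos [0.2446, 0.5199, 0.2445] clk 0.1 F [0.59, -0.86, -0.53] w 0.0852
```

View pics/g0.png

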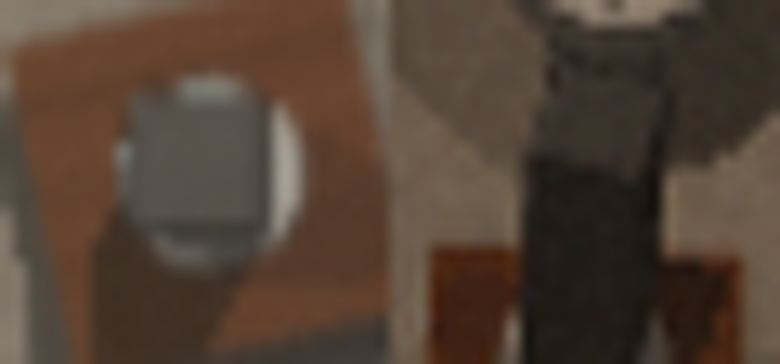

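The handle sides lie along world x/y (yaw about 0), so I'll use jaw yaw 90°.

Call:
step_arm:
  moves: [-0.82, -0.73, 0.09, -0.14, -1, -0.82, -0.73, 0.09, -0.14, -1, -0.82, -0.73, 0.09, -0.14, -1, -0.82, -0.73, 0.09, -0.14, -1, -0.82, -0.73, 0.09, -0.14, -1]
  force: 30

```text
clock: 0.6
position: [0.3397, 0.2974, 0.2252]
ee_rot: [0.0, -0.001, 1.0, -0.0]
contact_force: [1.0, 0.1, 0.9]
width: 0.0852
```

```bash
python3 -c "
from h import *
plan(.4595,.016,.2,90)"
```

```text
d [-0.2388, -0.5631, 0.0506] tw 0.0004 | mm [-119.4, -281.5, 25.3] jaw now 90.08 pos [0.3397, 0.2974, 0.2252] clk 0.6 F [0.96, 0.12, 0.86] w 0.0852
```

Call:
step_arm:
  moves: [-0.24, -0.56, 0.05, 0, -0.5, -0.24, -0.56, 0.05, 0, -0.5, -0.24, -0.56, 0.05, 0, -0.5, -0.24, -0.56, 0.05, 0, -0.5, -0.24, -0.56, 0.05, 0, -0.5]

```text
clock: 1.1
position: [0.4379, 0.0682, 0.205]
ee_rot: [0.0, 0.0, 1.0, 0.0]
contact_force: [1.2, 0.6, -0.0]
width: 0.0639
```

```bash
python3 -c "
from h import *
plan(.4595,.016,.16,90)"
```

```text
d [-0.0431, -0.1044, 0.0899] tw -0.0 | mm [-21.6, -52.2, 44.9] jaw now 89.99 pos [0.4379, 0.0682, 0.205] clk 1.1 F [1.2, 0.61, -0.04] w 0.0639
```

Call:
step_arm:
  moves: [-0.043, -0.104, 0.05, 0, -0.5, -0.043, -0.104, 0.09, 0, -0.5, -0.043, -0.104, 0.09, 0, -0.5, -0.043, -0.104, 0.09, 0, -0.5]

```text
clock: 1.5
position: [0.4585, 0.0185, 0.1599]
ee_rot: [-0.001, 0.0, 1.0, 0.0]
contact_force: [0.1, 0.8, 0.4]
width: 0.0642
```

```bash
python3 - <<'E'
from h import *
plan(.4595,.016,.083,90)
snap('top','top1');snap('scene','scene1')
a=cv2.imread('pics/top1.png')[220:300,210:300]; b=cv2.imread('pics/scene1.png')[110:190,255:345]
cv2.imwrite('pics/g1.png',cv2.resize(np.hstack([a,b]),None,fx=4.4,fy=4.4,interpolation=cv2.INTER_CUBIC))
E
```

```text
d [-0.0022, -0.0051, 0.1538] tw -0.0002 | mm [-1.1, -2.6, 76.9] jaw now 89.96 pos [0.4585, 0.0185, 0.1599] clk 1.5 F [0.11, 0.77, 0.4] w 0.0642
```

View pics/g1.png

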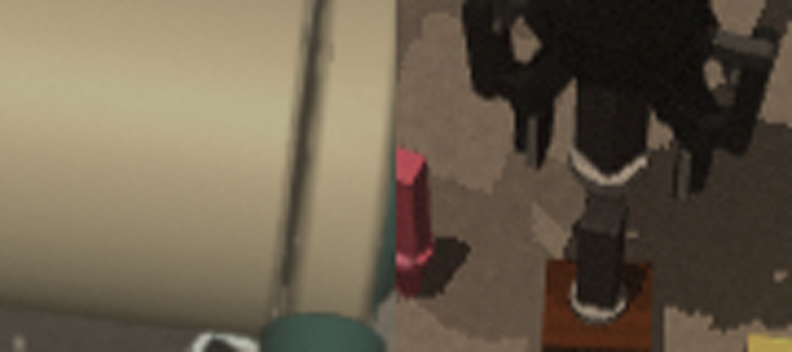

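The top camera is blocked by the arm. In the scene crop the pads at (532,150) and (685,190) straddle the handle at (602,225). I'll descend and close.

Call:
step_arm:
  moves: [-0.002, -0.005, 0.1, 0, -0.5, -0.002, -0.005, 0.154, 0, -0.5, -0.002, -0.005, 0.154, 0, -0.5, -0.002, -0.005, 0.154, 0, 1, -0.002, -0.005, 0.154, 0, 1]
  force: 30

```text
clock: 2.1
position: [0.462, 0.0161, 0.0852]
ee_rot: [0.002, -0.001, 1.0, -0.0]
contact_force: [0.4, -0.1, -0.3]
width: 0.0358
```

Call:
step_arm:
  moves: [0, 0, 0, 0, 1, 0, 0, 0, 0, 1, 0, 0, 0, 0, 1, 0, 0, 0, 0, 1]
  force: 30

```text
clock: 2.5
position: [0.4617, 0.0158, 0.085]
ee_rot: [0.002, 0.0, 1.0, 0.0]
contact_force: [0.3, 2.2, 7.9]
width: 0.0195
```

```bash
python3 - <<'E'
from h import *
plan(.4595,.016,.135,90)
E
```

```text
d [0.0041, 0.0004, -0.1001] tw -0.0001 | mm [2.0, 0.2, -50.0] jaw now 89.98 pos [0.4617, 0.0158, 0.085] clk 2.5 F [0.27, 2.17, 7.9] w 0.0195
```

Call:
step_arm:
  moves: [0, 0, -0.03, 0, 1, 0, 0, -0.09, 0, 1, 0, 0, -0.19, 0, 1, 0, 0, -0.24, 0, 1, 0, 0, -0.24, 0, 1]
  force: 60

```text
clock: 3.0
position: [0.4631, 0.0153, 0.2076]
ee_rot: [0.005, -0.0, 1.0, -0.001]
contact_force: [0.1, 0.1, -1.6]
width: 0.0193
```

```bash
python3 - <<'E'
from h import *
plan(.5085,.1627,.205,90)
E
```

```text
d [-0.0908, 0.2948, 0.0058] tw 0.0 | mm [-45.4, 147.4, 2.9] jaw now 90.0 pos [0.4631, 0.0153, 0.2076] clk 3.0 F [0.08, 0.09, -1.64] w 0.0193
```

Call:
step_arm:
  moves: [-0.092, 0.295, 0, 0, 1, -0.092, 0.295, 0, 0, 1, -0.092, 0.295, 0, 0, 1, -0.092, 0.295, 0, 0, 1, -0.092, 0.295, 0, 0, 1]

```text
clock: 3.5
position: [0.5055, 0.1641, 0.2016]
ee_rot: [-0.001, -0.001, 1.0, -0.0]
contact_force: [-0.3, -0.2, -1.7]
width: 0.019
```

```bash
python3 - <<'E'
from h import *
for _ in range(3):
    snap('scene','scene2'); plan(.5085,.1627,.185,90)
snap('top','top2')
crop('scene2','g2',310,110,410,220,5)
E
```

```text
d [-0.0068, -0.0004, 0.0336] tw 0.0005 | mm [-3.4, -0.2, 16.8] jaw now 90.08 pos [0.5052, 0.1629, 0.2018] clk 3.55 F [-0.03, 0.23, -2.27] w 0.0193
d [-0.0068, 0.0009, 0.0342] tw 0.0 | mm [-3.4, 0.4, 17.1] jaw now 90.01 pos [0.5052, 0.1623, 0.2021] clk 3.6 F [-0.52, -0.45, -1.69] w 0.0194
d [-0.0064, 0.0016, 0.0348] tw -0.0003 | mm [-3.2, 0.8, 17.4] jaw now 89.95 pos [0.5053, 0.1619, 0.2024] clk 3.65 F [0.16, 0.68, -1.34] w 0.0195
```

View pics/g2.png

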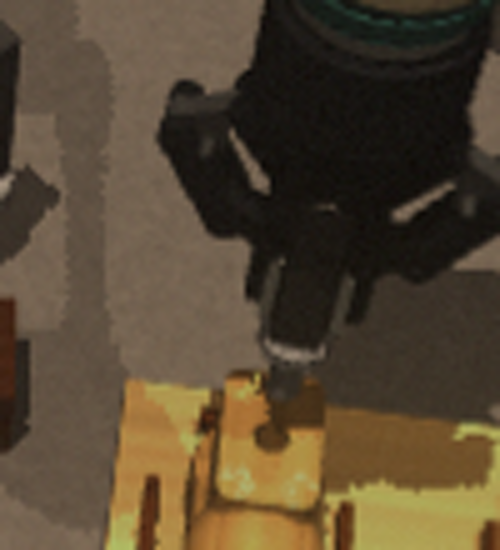

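```bash
python3 - <<'E'
from h import *
np.set_printoptions(precision=4,suppress=True)
crop('scene2','g3',350,165,385,205,15)
S=lambda x,y,z:onz('scene',310+x/5-.4,110+y/5-.4,z)
print('hole',S(272,437,.1),'tip',S(284,396,.130), 'collar c',S(295,352,.162))
print('pred tip px if under TCP',(proj('scene',[.5053,.1621,.130])+.4-[310,110])*5,'hole at tcp',(proj('scene',[.5053,.1621,.1])+.4-[310,110])*5)
E
```

```text
hole [0.5064 0.1646 0.1   ] tip [0.5064 0.1651 0.13  ] collar c [0.5077 0.1649 0.162 ]
pred tip px if under TCP [277.2608 392.1153] hole at tcp [266.6882 433.4823]
```

View pics/g3.png

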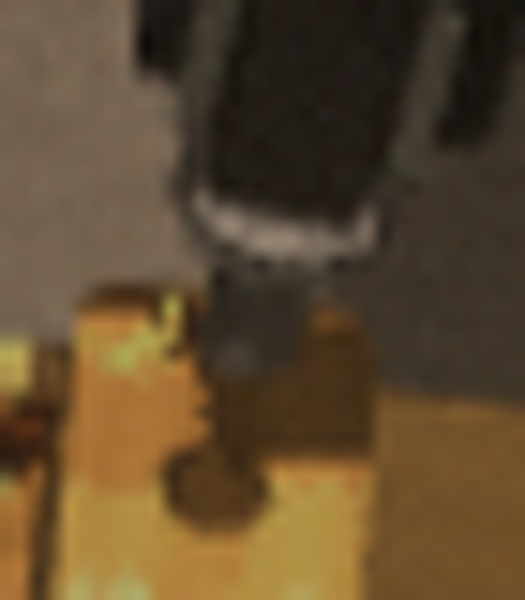

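```bash
python3 - <<'E'
from h import *
np.set_printoptions(precision=4,suppress=True)
S=lambda x,y,z:onz('scene',350+x/15-.47,165+y/15-.47,z)
print('hole',S(216,487,.1),'tip',S(252,340,.130),'tip+10px',S(252,350,.130),S(262,340,.130))
plan(.5053,.162,.18,90)
E
```

```text
hole [0.5064 0.1644 0.1   ] tip [0.5026 0.1642 0.13  ] tip+10px [0.5042 0.1645 0.13  ] [0.5022 0.1655 0.13  ]
d [0.0004, 0.0004, 0.0454] tw -0.0004 | mm [0.2, 0.2, 22.7] jaw now 89.92 pos [0.5055, 0.1618, 0.2027] clk 3.7 F [0.45, -0.37, -0.88] w 0.0192
```

Call:
step_arm:
  moves: [-0.006, 0, 0.02, 0, 1, -0.006, 0, 0.045, 0, 1, -0.006, 0, 0.052, 0, 1, -0.006, 0, 0.054, 0, 1]

```text
clock: 4.1
position: [0.5085, 0.1626, 0.1749]
ee_rot: [-0.001, 0.0, 1.0, -0.0]
contact_force: [0.2, 0.1, -1.5]
width: 0.0193
```

Call:
step_arm:
  moves: [0, 0, 0.004, 0, 1, 0, 0, 0.008, 0, 1]

```text
clock: 4.3
position: [0.5095, 0.1632, 0.1723]
ee_rot: [0.0, -0.0, 1.0, 0.0]
contact_force: [0.2, 0.4, -0.9]
width: 0.0195
```

Call:
step_arm:
  moves: [0, 0, 0.004, 0, 1, 0, 0, 0.006, 0, 1]

```text
clock: 4.5
position: [0.5093, 0.1632, 0.1691]
ee_rot: [0.0, -0.0, 1.0, 0.0]
contact_force: [0.2, -0.2, -2.2]
width: 0.0196
```

Call:
step_arm:
  moves: [0, 0, 0.004, 0, 1, 0, 0, 0.008, 0, 1]

```text
clock: 4.7
position: [0.5093, 0.1632, 0.1651]
ee_rot: [0.0, -0.0, 1.0, 0.0]
contact_force: [-0.0, 0.4, -0.9]
width: 0.0193
```

Call:
step_arm:
  moves: [0, 0, 0.004, 0, 1, 0, 0, 0.008, 0, 1]

```text
clock: 4.9
position: [0.5093, 0.1632, 0.161]
ee_rot: [0.0, -0.0, 1.0, 0.0]
contact_force: [0.4, -0.3, -1.5]
width: 0.0193
```

Call:
step_arm:
  moves: [0, 0, 0.003, 0, 1, 0, 0, 0.006, 0, 1]

```text
clock: 5.1
position: [0.5093, 0.1631, 0.1581]
ee_rot: [-0.0, 0.0, 1.0, 0.0]
contact_force: [-0.1, -0.2, -2.0]
width: 0.0195
```

Call:
step_arm:
  moves: [0, 0, 0.002, 0, 1, 0, 0, 0.004, 0, 1]

```text
clock: 5.3
position: [0.5093, 0.1632, 0.1561]
ee_rot: [0.0, -0.0, 1.0, 0.0]
contact_force: [0.6, 0.2, -2.3]
width: 0.0196
```

Call:
step_arm:
  moves: [0, 0, 0.002, 0, 1, 0, 0, 0.004, 0, 1]

```text
clock: 5.5
position: [0.5093, 0.1632, 0.1542]
ee_rot: [0.0, -0.0, 1.0, 0.0]
contact_force: [-0.4, 0.7, -2.3]
width: 0.0195
```

Call:
step_arm:
  moves: [0, 0, 0.003, 0, 1, 0, 0, 0.006, 0, 1, 0, 0, 0.006, 0, 1]

```text
clock: 5.8
position: [0.5091, 0.1631, 0.1509]
ee_rot: [-0.0, 0.0, 1.0, -0.0]
contact_force: [0.1, 0.2, -0.7]
width: 0.0193
```

Call:
step_arm:
  moves: [0, 0, 0.004, 0, 1, 0, 0, 0.008, 0, 1]

```text
clock: 6.0
position: [0.5093, 0.1632, 0.1471]
ee_rot: [0.0, -0.0, 1.0, 0.0]
contact_force: [-0.2, 0.1, -0.7]
width: 0.0192
```

Call:
step_arm:
  moves: [0, 0, 0.004, 0, 1, 0, 0, 0.007, 0, 1]

```text
clock: 6.2
position: [0.5092, 0.1632, 0.1434]
ee_rot: [-0.0, -0.0, 1.0, 0.0]
contact_force: [-0.2, -0.5, -0.7]
width: 0.0189
```

Call:
step_arm:
  moves: [0, 0, 0.002, 0, 1, 0, 0, 0.004, 0, 1]

```text
clock: 6.4
position: [0.5093, 0.1632, 0.1416]
ee_rot: [0.0, -0.0, 1.0, 0.0]
contact_force: [0.9, -0.6, -1.6]
width: 0.0192
```

Call:
step_arm:
  moves: [0, 0, 0.0015, 0, 1, 0, 0, 0.0025, 0, 1]

```text
clock: 6.6
position: [0.5093, 0.1632, 0.1404]
ee_rot: [0.0, -0.0, 1.0, 0.0]
contact_force: [-0.2, -0.8, -1.0]
width: 0.0197
```

Call:
step_arm:
  moves: [0, 0, 0.0015, 0, 1, 0, 0, 0.0015, 0, 1]

```text
clock: 6.8
position: [0.5094, 0.1632, 0.1401]
ee_rot: [0.0, -0.0, 1.0, 0.0]
contact_force: [-1.4, 0.2, 1.4]
width: 0.0191
```

Call:
step_arm:
  moves: [0, 0, 0.0015, 0, 1, 0, 0, 0.0015, 0, 1]

```text
clock: 7.0
position: [0.5094, 0.1632, 0.1401]
ee_rot: [0.0, -0.0, 1.0, 0.0]
contact_force: [-2.1, -0.4, 7.2]
width: 0.0194
```

Call:
step_arm:
  moves: [0, 0, -0.001, 0, 0, 0, 0, -0.001, 0, 0, 0, 0, -0.001, 0, -0.5, 0, 0, -0.001, 0, -0.5, 0, 0, -0.001, 0, -0.5]

```text
clock: 7.5
position: [0.5093, 0.1632, 0.1393]
ee_rot: [-0.0, -0.0, 1.0, 0.0]
contact_force: [0.2, -0.4, 0.4]
width: 0.0639
```

Call:
step_arm:
  moves: [0, 0, -0.05, 0, -0.5, 0, 0, -0.12, 0, -0.5, 0, 0, -0.18, 0, -0.5, 0, 0.1, -0.2, -0.042, -0.8, 0.01, 0.2, -0.2, -0.042, -1]

```text
clock: 8.0
position: [0.5066, 0.2624, 0.2421]
ee_rot: [0.003, -0.065, 0.998, 0.001]
contact_force: [0.5, 0.4, 0.1]
width: 0.0854
```

```bash
python3 - <<'E'
from h import *
np.set_printoptions(precision=4,suppress=True)
y=.1296; ex=np.array([np.cos(y),np.sin(y)])
hl=np.array([.4815,.3125]); print('grip L',hl+.015*ex)
snap('scene','scene4'); snap('top','top4')
plan(*(hl+.015*ex),.2,90+np.degrees(y))
crop('scene4','g4',310,110,470,220,5)
E
```

```text
grip L [0.4964 0.3144]
d [0.0023, 0.0952, 0.0803] tw 0.0023 | mm [1.1, 47.6, 40.2] jaw now 97.84 pos [0.5039, 0.2673, 0.24] clk 8.1 F [0.17, -0.7, -0.55] w 0.0857
```

View pics/g4.png

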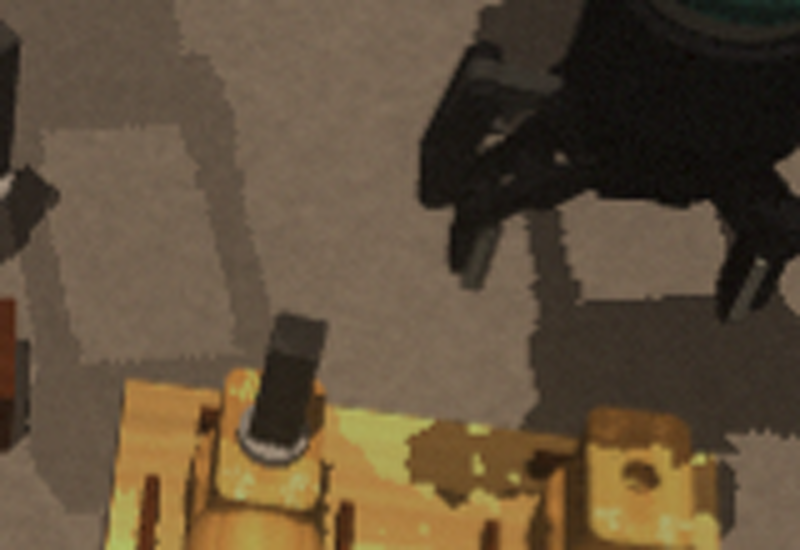

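The gauge stands flush in the right last, with its collar at g4 (273,440). The left hole at (640,477) shows a lit ledge, so it is the narrowed one. Now I'll go above the left last's grip point and descend.

Call:
step_arm:
  moves: [0.002, 0.095, 0.02, 0.002, -1, 0.002, 0.095, 0.08, 0.002, -1, 0.002, 0.095, 0.15, 0.002, -1, 0.002, 0.095, 0.2, 0.002, -1, 0.002, 0.095, 0.2, 0.002, -1]

```text
clock: 8.6
position: [0.4943, 0.3073, 0.1354]
ee_rot: [-0.004, -0.063, 0.998, -0.002]
contact_force: [-0.3, -0.6, 0.3]
width: 0.0854
```

```bash
python3 - <<'E'
from h import *
plan(.4964,.3144,.073,97.4)
E
```

```text
d [-0.007, 0.014, 0.1248] tw -0.0011 | mm [-3.5, 7.0, 62.4] jaw now 97.21 pos [0.4943, 0.3073, 0.1354] clk 8.6 F [-0.3, -0.63, 0.3] w 0.0854
```

Call:
step_arm:
  moves: [-0.006, 0.01, 0, 0, -1, -0.006, 0.01, 0.05, 0, -1, -0.006, 0.01, 0.1, 0, -1, -0.006, 0.01, 0.125, 0, -1, -0.006, 0.01, 0.125, 0, -1]

```text
clock: 9.1
position: [0.4995, 0.3141, 0.0766]
ee_rot: [-0.001, -0.063, 0.998, -0.0]
contact_force: [-0.0, 0.3, 0.3]
width: 0.085
```

```bash
python3 - <<'E'
from h import *
plan(.4964,.3144,.073,97.4)
E
```

```text
d [0.006, 0.0013, 0.0071] tw -0.0012 | mm [3.0, 0.7, 3.6] jaw now 97.19 pos [0.4995, 0.3141, 0.0766] clk 9.1 F [-0.03, 0.31, 0.31] w 0.085
```

Call:
step_arm:
  moves: [0.004, 0.001, 0.005, 0, -1, 0.004, 0.001, 0.005, 0, 0.2, 0.004, 0.001, 0.005, 0, 0.2, 0.004, 0.001, 0.005, 0, 1, 0.004, 0.001, 0.005, 0, 1]
  force: 25

```text
clock: 9.6
position: [0.498, 0.3148, 0.0754]
ee_rot: [0.001, -0.063, 0.998, 0.0]
contact_force: [0.6, -0.3, 2.6]
width: 0.0422
```

Call:
step_arm:
  moves: [0, 0, 0, 0, 1, 0, 0, 0, 0, 1, 0, 0, 0, 0, 1]

```text
clock: 9.9
position: [0.498, 0.3148, 0.0753]
ee_rot: [0.001, -0.063, 0.998, 0.0]
contact_force: [-0.1, -0.1, 5.7]
width: 0.0416
```

Gripped at 42 mm. Lift slowly with a firmer grip.

Call:
step_arm:
  moves: [0, 0, 0, 0, 1, 0, 0, -0.01, 0, 1, 0, 0, -0.03, 0, 1, 0, 0, -0.06, 0, 1, 0, 0, -0.1, 0, 1]
  force: 70

```text
clock: 10.4
position: [0.4964, 0.3139, 0.124]
ee_rot: [-0.002, -0.063, 0.998, -0.001]
contact_force: [-1.2, 0.5, -3.3]
width: 0.0416
```

Call:
step_arm:
  moves: [0, 0, -0.06, 0, 1, 0, 0, -0.12, 0, 1, 0, 0, -0.18, 0, 1, 0, 0, -0.26, 0, 1, 0, 0, -0.28, 0, 1]

```text
clock: 10.9
position: [0.4992, 0.3153, 0.2692]
ee_rot: [0.004, -0.063, 0.998, 0.002]
contact_force: [0.8, -0.6, -2.5]
width: 0.0414
```

```bash
python3 - <<'E'
from h import *
plan(.5,.3144,.25,97.4); snap('scene','scene5'); snap('top','top5')
a=cv2.imread('pics/scene5.png'); b=cv2.imread('pics/top5.png')
cv2.imwrite('pics/g5.png',np.hstack([cv2.resize(a,(400,300)),cv2.resize(b,(400,300))]))
E
```

```text
d [-0.0012, -0.0021, 0.0384] tw -0.0011 | mm [-0.6, -1.1, 19.2] jaw now 97.21 pos [0.4992, 0.3153, 0.2692] clk 10.9 F [0.77, -0.55, -2.49] w 0.0414
```

View pics/g5.png

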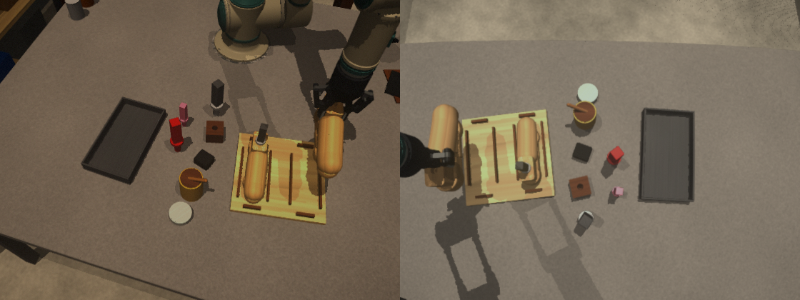

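The last is held level and clear; the gauge is still standing at g5 (263,130). Now I'll carry the last over to the tray.

```bash
python3 - <<'E'
from h import *
plan(.512,-.2445,.285,86)
E
```

```text
d [0.1124, -1.1132, -0.0395] tw 0.0622 | mm [56.2, -556.6, -19.7] jaw now 97.2 pos [0.4981, 0.3148, 0.2662] clk 11.0 F [-0.52, -0.43, -3.8] w 0.0411
```

Call:
step_arm:
  moves: [0, -0.05, -0.03, 0, 1, 0.02, -0.13, -0.04, 0.01, 1, 0.03, -0.22, -0.04, 0.02, 1, 0.04, -0.31, -0.04, 0.03, 1, 0.05, -0.4, -0.04, 0.03, 1]

```text
clock: 11.5
position: [0.496, 0.1113, 0.2817]
ee_rot: [-0.002, -0.016, 1.0, -0.0]
contact_force: [1.6, 0.0, -3.2]
width: 0.0411
```

```bash
python3 - <<'E'
from h import *
plan(.512,-.2445,.285,86)
E
```

```text
d [-0.0094, -0.7122, -0.0063] tw 0.0323 | mm [-4.7, -356.1, -3.2] jaw now 91.81 pos [0.496, 0.1113, 0.2817] clk 11.5 F [1.58, 0.02, -3.22] w 0.0411
```

Call:
step_arm:
  moves: [0, -0.09, 0, 0.01, 1, 0, -0.18, 0, 0.02, 1, 0, -0.27, 0, 0.032, 1, -0.005, -0.36, 0, 0.032, 1, -0.009, -0.45, 0, 0.032, 1]

```text
clock: 12.0
position: [0.5078, -0.1132, 0.2817]
ee_rot: [-0.002, 0.035, 0.999, 0.001]
contact_force: [0.7, -0.2, -2.7]
width: 0.0412
```

Call:
step_arm:
  moves: [0, -0.08, 0, 0, 1, 0, -0.15, 0, 0, 1, 0, -0.21, 0, 0, 1, 0, -0.24, 0, 0, 1, 0, -0.24, 0, 0, 1]

```text
clock: 12.5
position: [0.5001, -0.2327, 0.2821]
ee_rot: [-0.002, 0.036, 0.999, 0.001]
contact_force: [0.4, 1.0, -3.1]
width: 0.0414
```

```bash
python3 - <<'E'
from h import *
snap('scene','scene6');snap('top','top6'); plan(.512,-.2445,.12,86)
a=cv2.imread('pics/scene6.png')[80:290,80:360]; b=cv2.imread('pics/top6.png')[110:320,280:560]
cv2.imwrite('pics/g6.png',cv2.resize(np.hstack([a,b]),(800,300)))
E
```

```text
d [-0.0256, -0.0277, 0.3261] tw 0.0002 | mm [-12.8, -13.9, 163.0] jaw now 86.03 pos [0.5005, -0.2303, 0.2831] clk 12.6 F [0.26, -0.77, -3.66] w 0.0415
```

View pics/g6.png

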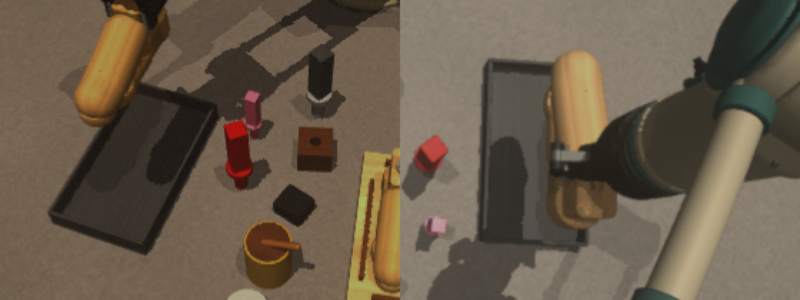

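Call:
step_arm:
  moves: [-0.024, -0.024, 0.03, 0, 1, -0.024, -0.024, 0.1, 0, 1, -0.024, -0.024, 0.19, 0, 1, -0.024, -0.024, 0.27, 0, 1, -0.024, -0.024, 0.32, 0, 1]

```text
clock: 13.1
position: [0.5106, -0.2409, 0.1213]
ee_rot: [-0.002, 0.034, 0.999, 0.002]
contact_force: [0.5, -0.1, -3.6]
width: 0.0411
```

```bash
python3 - <<'E'
from h import *
snap('scene','scene7');snap('top','top7'); plan(.512,-.2445,.075,86)
a=cv2.imread('pics/scene7.png')[80:290,80:360]; b=cv2.imread('pics/top7.png')[110:320,280:560]
cv2.imwrite('pics/g7.png',cv2.resize(np.hstack([a,b]),(800,300)))
E
```

```text
d [-0.0064, -0.0081, 0.0908] tw 0.0008 | mm [-3.2, -4.1, 45.4] jaw now 86.15 pos [0.5095, -0.2405, 0.1205] clk 13.2 F [-0.88, 0.22, -2.43] w 0.0413
```

View pics/g7.png

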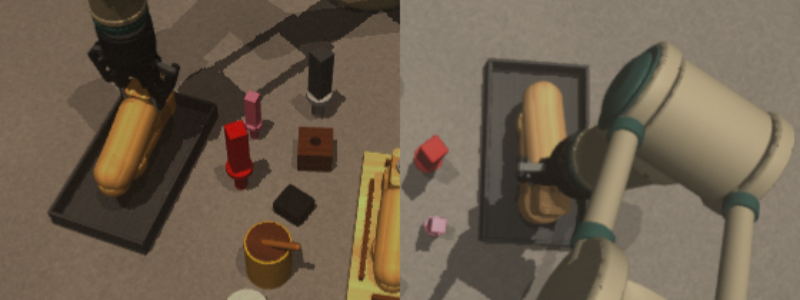

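The last hangs over the middle of the tray (g7 right, about (543,150), tray spans 483–588). I'll descend gently.

Call:
step_arm:
  moves: [-0.004, 0, 0.02, 0, 1, -0.004, 0, 0.045, 0, 1, -0.004, 0, 0.07, 0, 1, -0.004, 0, 0.084, 0, 1, -0.004, 0, 0.084, 0, 1]

```text
clock: 13.7
position: [0.5134, -0.244, 0.0813]
ee_rot: [-0.001, 0.035, 0.999, 0.001]
contact_force: [0.3, 0.2, -2.6]
width: 0.0413
```

Call:
step_arm:
  moves: [0, 0, 0.005, 0, 1, 0, 0, 0.01, 0, 1]

```text
clock: 13.9
position: [0.5146, -0.2448, 0.0778]
ee_rot: [0.001, 0.035, 0.999, -0.0]
contact_force: [-0.3, -0.9, -3.1]
width: 0.0414
```

Call:
step_arm:
  moves: [0, 0, 0.003, 0, 1, 0, 0, 0.006, 0, 1]

```text
clock: 14.1
position: [0.5143, -0.2446, 0.0745]
ee_rot: [0.0, 0.035, 0.999, -0.0]
contact_force: [0.3, -0.3, -2.9]
width: 0.0411
```

Call:
step_arm:
  moves: [0, 0, 0.003, 0, 1, 0, 0, 0.006, 0, 1, 0, 0, 0.006, 0, 1]

```text
clock: 14.4
position: [0.514, -0.2444, 0.0712]
ee_rot: [-0.0, 0.035, 0.999, 0.0]
contact_force: [-0.6, -0.1, -3.1]
width: 0.0412
```

Call:
step_arm:
  moves: [0, 0, 0.002, 0, 1, 0, 0, 0.004, 0, 1]

```text
clock: 14.6
position: [0.5142, -0.2445, 0.0694]
ee_rot: [0.0, 0.035, 0.999, -0.0]
contact_force: [-0.0, -0.0, -2.2]
width: 0.0411
```

Call:
step_arm:
  moves: [0, 0, 0.002, 0, 1, 0, 0, 0.003, 0, 1]

```text
clock: 14.8
position: [0.5141, -0.2444, 0.0678]
ee_rot: [-0.0, 0.035, 0.999, 0.0]
contact_force: [-0.1, 0.6, -2.7]
width: 0.0415
```

Call:
step_arm:
  moves: [0, 0, 0.002, 0, 1, 0, 0, 0.003, 0, 1]

```text
clock: 15.0
position: [0.5142, -0.2445, 0.0665]
ee_rot: [0.0, 0.035, 0.999, 0.0]
contact_force: [-0.9, 0.7, 1.8]
width: 0.0415
```

Call:
step_arm:
  moves: [0, 0, 0.001, 0, 1, 0, 0, 0.002, 0, 1]

```text
clock: 15.2
position: [0.5142, -0.2445, 0.0664]
ee_rot: [0.0, 0.035, 0.999, -0.0]
contact_force: [-2.3, 1.6, 8.6]
width: 0.0412
```

Resting on the floor (z stopped at 66.4 mm as predicted, force turned upward). Ease off, release and withdraw.

Call:
step_arm:
  moves: [0, 0, -0.001, 0, 1, 0, 0, -0.001, 0, -0.5, 0, 0, -0.001, 0, -0.5, 0, 0, -0.001, 0, -0.5, 0, 0, -0.001, 0, -0.5]

```text
clock: 15.7
position: [0.5143, -0.2445, 0.0658]
ee_rot: [0.0, 0.035, 0.999, 0.0]
contact_force: [0.5, -0.1, 0.4]
width: 0.0641
```

Call:
step_arm:
  moves: [0, 0, 0, 0, -0.5, 0, 0, -0.04, 0, -0.5, 0, 0, -0.12, 0, -0.5, 0, 0, -0.2, 0, -0.5, 0, 0, -0.3, 0, -0.5]

```text
clock: 16.2
position: [0.5132, -0.2439, 0.216]
ee_rot: [-0.001, 0.035, 0.999, 0.001]
contact_force: [1.2, -0.9, -0.2]
width: 0.0639
```

Call:
step_arm:
  moves: [0.1, 0, -0.1, 0, -0.5, 0.2, 0, -0.15, 0, -0.5, 0.25, 0, -0.15, 0, -0.5, 0.25, 0, -0.15, 0, -0.5, 0.25, 0, -0.15, 0, -0.5]

```text
clock: 16.7
position: [0.3892, -0.2359, 0.2917]
ee_rot: [0.001, 0.035, 0.999, -0.001]
contact_force: [0.2, -0.1, 0.6]
width: 0.064
```

```bash
python3 - <<'E'
from h import *
snap('scene','scene8');snap('top','top8'); st()
a=cv2.imread('pics/scene8.png'); b=cv2.imread('pics/top8.png')
cv2.imwrite('pics/g8.png',np.hstack([cv2.resize(a,(400,300)),cv2.resize(b,(400,300))]))
E
```

```text
{'clock': 16.8, 'qpos': [-0.6972, 0.0693, 1.6548, 0.0005, 1.4174, -2.1991], 'position': [0.3901, -0.236, 0.2905], 'ee_rot': [0.0002, 0.0345, 0.9994, 0.0002], 'contact_force': [0.1924, 0.0433, 0.6633], 'width': 0.064}
```

The viewer limit is reached, so I'll check by image difference instead.

```bash
python3 - <<'E'
from h import *
L=lambda f:cv2.imread(f'pics/{f}.png').astype(int)
d=lambda a,b,u0,v0,u1,v1:round(float(abs(L(a)-L(b))[v0:v1,u0:u1].mean()),2)
print('gauge scene4/7/8',d('scene4','scene8',350,170,378,205),d('scene7','scene8',350,170,378,205))
g=L('scene8');
print('glue/heel/wax scene0 vs 8',d('scene0','scene8',245,230,295,285),d('scene0','scene8',268,205,302,240),d('scene0','scene8',232,280,272,315))
# last in the tray: tan pixels in top view on plane ~0.05
f=cv2.imread('pics/top8.png'); h=cv2.cvtColor(f,cv2.COLOR_BGR2HSV); m=((h[...,1]>90)&(h[...,2]>60)).astype(np.uint8); m[:, :330]=0; m[:,420:]=0;m[:140]=0;m[300:]=0
ys,xs=np.nonzero(m); print(len(xs),xs.min(),xs.max(),ys.min(),ys.max(), onz('top',xs.min(),ys.min(),.05),onz('top',xs.max(),ys.max(),.05))
E
```

```text
gauge scene4/7/8 6.58 5.95
glue/heel/wax scene0 vs 8 2.33 2.29 2.98
2691 358 392 170 263 [ 0.65398534 -0.20996778  0.05      ] [ 0.45576376 -0.2759323   0.05      ]
```

```bash
python3 - <<'E'
from h import *
L=lambda f:cv2.imread(f'pics/{f}.png',0)
b=L('scene8')
for f in('scene4','scene5','scene6','scene7'):
    a=L(f); r=cv2.matchTemplate(b[160:215,340:390],a[168:205,350:380],cv2.TM_CCOEFF_NORMED); print(f,cv2.minMaxLoc(r)[1::2], 'expect (10,8)', 'meanbright',a[168:205,350:380].mean(),b[168:205,350:380].mean())
E
```

```text
scene4 (0.9735357761383057, (10, 8)) expect (10,8) meanbright 89.2063063063063 90.42702702702702
scene5 (0.9727265238761902, (10, 8)) expect (10,8) meanbright 86.35945945945946 90.42702702702702
scene6 (0.9975476861000061, (10, 8)) expect (10,8) meanbright 94.81531531531532 90.42702702702702
scene7 (0.9980007410049438, (10, 8)) expect (10,8) meanbright 96.6900900900901 90.42702702702702
```

The gauge has not moved (the differences are only shadow and brightness), and the last lies within the tray. Handing in.

```bash
python3 -c "
from h import *
print(job.sign_off()); st()"
```

```text
the job is handed in; nothing more can be done
None
the job is handed in; nothing more can be done
```

I put the plug gauge in the right-hand last (the −y side) and handed the job in at about 17 s of the 72 s allowed. The sign-off reported no verdict.

- **Gauge:** It slid in past the 14 mm depth with no resistance and stopped when its shoulder met the wood, with a push of about 8 N. A close-up after I let go showed it upright and flush. Matching later pictures against that one showed no shift.
- **Other last:** I lifted the left last and lowered it onto the tray floor. It touched down at the height I had worked out, pressing about 11 N, and I opened the fingers only after that. In the final top picture its outline lies inside the tray.
- **Not tested:** I never tried the gauge in the left hole. I judged it to be the narrowed one from the lit ledge visible inside it, and because the right hole fitted.
- **Other objects:** The glue tin, heel and flat tin look unchanged against the first picture.
- **Limited final check:** The viewer's 12-picture limit was used up, so I did the last checks in code instead of by eye. One plain brightness comparison of the gauge area differed slightly (about 6 grey levels). I put that down to the arm's shadow, because the pattern matching showed zero movement.

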